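# Push the scan tray home under the scanner arch and start the scan

## Task

Push the black scan tray, with the dental bridge mounted on it, across the bench and under the low arch of the small scanner, bridge end first, until it is fully home against the stop behind the arch; only then press the green button on the scanner all the way down and let it go. Only push the tray: keep it flat on the bench, never lift, carry or tip it. Leave the tape roll, the jaw models and the blue-lidded pot where they are.

Things in the scene. Friction and masses are not known exactly. Their poses are not given: they have to be found in the camera images.
- scanner: small white desktop scanner, fixed; place and yaw differ from run to run. Origin on the bench under the middle of the arch; +x runs along the lane the way the tray goes in, +y left of it, z up. Arch: x -18 to +18 mm, 128 mm along y, underside 24.5 and top 44.5 mm above the bench, pillars |y| 39 to 63 mm. Grey control pod: x -28 to +32, y -114 to -62 mm, 26 mm high
- lane_mouth (a point): middle of the lane's open end, on the bench, at x -68 mm in the scanner's frame (axes as the scanner). The lane's floor is the bench. Smooth aluminium rails 12 mm high, inner faces 76 mm apart, run from x -36 to +34 mm; before that they flare outward to a mouth about 100 mm wide (inside), ends at |y| 57 mm
- lane_stop (a point): middle of the near face of the steel stop bar across the lane behind the arch, on the bench, at x +22 mm, y 0 in the scanner's frame (axes as the scanner). The bar is 18 mm high. With the tray fully home its front edge touches it and the tray's origin is 50 mm before it
- tray: loose black tray, 100 mm (x) by 70 mm (y), plate 10 mm thick, 0.11 to 0.23 kg, on the bench before the lane, up to 35 mm off its middle line, turned up to 0.3 rad. Origin: centre of underside; +x to the end with the white dental bridge, which goes in first; z up. The bridge is fixed at x +25 mm, top about 3.5 mm below the arch's underside. The tray is 6 mm narrower than the lane
- tray_lip (a point): middle of the outer face of the orange upright push lip at the tray's near end, 9 mm above the bench, at x -49 mm in the tray's frame (axes as the tray). Lip 66 mm wide, 18 mm high; the plate's end stands 1 mm farther out. With the tray home the lip stays 59 mm before the arch, outside the mouth
- scan_button (a joint): travel of the green spring button, 0 up, 0.006 m fully down; about 5 N press it fully down; springs back up
- scan_button_top (a point): centre of the top of the green button, 26 mm across, on the control pod; it is pressed straight down
- tape: yellow tape roll lying flat on the bench, 48 mm across, 12 mm high, loose; origin under its centre; leave it alone
- jaw: beige plaster jaw model with teeth, the one nearer the bench edge (a second one near by is fixed), 63 x 68 x 25 mm, loose; origin under its centre; leave it alone
- pot: small white pot with blue lid, 41 mm across, 36 mm high, loose; origin under its centre; leave it alone
There are look-alikes about, which are no part of the job. There is more than one size of the tray; the one meant has the size given above.

How it is judged:
By the outcome, as a careful person would: the job done as asked, in the order asked, and still so for the second after the job is handed in, with the robot touching nothing.
It also fails if it takes over 64 s, if anything falls off the work surface, if the arm or the gripper's body presses on something with over 40 N, if the wrist force passes 120 N, or if a joint passes its speed limit or range.

## Robot

A 6-joint arm with a two-finger parallel gripper is mounted at the origin on a cart in front of the work surface, level with it; the furniture and walls round the work are solid. World frame = base frame: x ahead of the robot, y to its left, z up, the work surface at z = 0. Lengths are in m, angles in rad, forces in N, time in s.
With the tool pointing down it reaches from about 0.375 to 0.9 m from the base axis. Payload 3.1 kg.
Tool frame: the origin (TCP) lies midway between the tips of the shut fingers; the grasp point (between the pads) lies 19 mm behind it; z points along the fingers, y is the line along which they close (so a half turn about z gives the same grasp; the last joint's range is limited). The gripper opens to 85 mm and grips with 20 to 120 N. Pads are 22 mm wide; open, the fingers measure 114 mm over their backs; the gripper's body (76 mm by 85 mm) begins 54 mm behind the grasp point. The pads swing forward as they close: fully open they stand 13 mm farther back than shut.
Start: joints at [-1.421, 0.527, 1.433, -0, 1.181, -0.178], TCP at [0.202, -0.591, 0.231] pointing down, gripper open.
Joint ranges: [-3.08, 3.08], [-0.75, 2.2], [0.22, 2.44], [-1.43, 4.57], [0, 2.65], [-2.85, 2.85]. Speed limits (rad/s): [2.79, 2.79, 3.14, 3.14, 3.14, 3.14].

## Interface

Orientations are given as a unit quaternion [x, y, z, w].
In Python, from station import manip gives the robot as it stands.
- The arm moves only by the tool step_arm, never from a script. Its argument "targets" is text: rows parted by semicolons, each of 4 numbers parted by spaces: the shift along the tool's x, y, z in mm, then the turn about the tool's z in degrees. A call has 1 to 12 rows; each row is the pose to reach, as a shift and turn from the pose commanded when the call began, along the tool's axes at that moment; what a row does not reach only later rows make up. A row lasts 1/10 s, in which the tool goes at most 50 mm and 8.59 degrees, less where a joint would pass 70% of its speed; a pose out of reach is approached as far as the arm can. A call with a gripper value outside its range is refused whole. "gripper" is the closure, from 0 (fully open) to 1 (shut), set as the call begins (left out, the last holds). The fingers move at their own pace and stop on an object; "squeeze" is the grip in N (left out, the last holds). Time passes only in rows, so rows that repeat a pose let the fingers close. It gives the time, the measured TCP pose, the force, the opening and the grip force at its end, in the units of the state.
- manip.sense(): the state, without advancing time (a new reading comes with each control period).
- manip.snapshot(name): name is "scene" or "top" or "wrist"; returns the picture (420x560x3 uint8, red, green, blue); there is no depth.
- manip.get_calibration(name): a dict with "fov_y" (degrees; the focal length in pixels is half the picture's height over the tangent of half this angle, whatever the lens; pixels are square), "cx", "cy" (the principal point, pixels), "extrinsics" (4x4, takes a point from camera to world coordinates); the wrist camera has in their place "tool_from_camera" (4x4, takes a point from camera to tool coordinates, whose origin is the TCP and whose axes are the flange's). Camera axes: x right, y down, z forward; pixel columns grow to the right and rows downward; lengths in m; the calibration is good to about 2 mm. A picture is of the moment at which its call begins: read the wrist's pose just before it. get_calibration takes no time and is no camera call.
- manip.sign_off(): hands the job in; it is judged then, once.
Trained networks look in the newest picture that a camera, given by its name, has taken for a name from the list of things; names that differ only in an ending like _2 or _b are one class to them, and where a whole thing is asked for, a point or a joint stands for the part that bears it (a point fixed in the world has none). Each returns a list of dicts, best first, with "p" (0 to 1); they miss things now and then, are a little off and sometimes report something else, mostly with a low value. They report only what shows in the picture. A call takes as long as a camera call. They do not tell look-alikes from the thing itself.
- manip.recognise(camera, query): "position" ([column, row] in pixels, amid what is visible of it).
- manip.masks_of(camera, query): "pixels" (420x560 bool, what is visible of it) and "position" ([column, row] in pixels, amid what is visible of it).
- manip.mark_of(camera, query): "position" ([column, row] in pixels: a listed point, or the origin of a listed thing).
The state is a dict: "t": time; "q": joint angles; "qd": joint speeds; "tau": joint torques, N m; "tcp_pos": TCP position; "tool_rot": TCP orientation; "force": force on the tool from outside, world axes, zero at the start; "ft_torque": the same for the moment, N m; "finger_gap": opening from 0.0 (shut) to 1.0 (fully open); "gripper_force": force on a finger pad.
Only numpy, scipy, OpenCV 4.12 (cv2) and the standard library are available. Lean on these libraries where they do the work, as an engineer would, in place of code of your own. Each camera call takes 0.05 s, during which the arm holds its last target. There are 200 camera calls.

## Working session

There is one attempt and no reset: what is moved stays moved. The work goes in short steps, Python scripts to look and compute and a tool call to move; the robot and the scene stay as the last step left them, time stands still between calls to the robot, and variables do not carry over. Pictures are saved under pics/ and viewed, at most 12 in all, crops included, and the job is handed in when it is done.

Besides the shell and the picture viewer there is one more tool, called after ">>>" in YAML: its name, and indented under it one key for each argument. step_arm: Moves the arm, as the interface text tells. Its arguments: {"type":"object","properties":{"targets":{"type":"string"},"gripper":{"type":"number"},"squeeze":{"type":"number"}},"required":["targets"]}

```bash
mkdir -p pics; cat > h.py <<'E'
import numpy as np, cv2
from station import manip
from scipy.spatial.transform import Rotation as R
def snap(c,f=None):
    im=manip.snapshot(c)
    if f: cv2.imwrite('pics/'+f,im[:,:,::-1])
    return im
def cam(c):
    k=manip.get_calibration(c)
    f=210/np.tan(np.radians(k['fov_y'])/2)
    if 'extrinsics' in k: T=np.array(k['extrinsics'])
    else:
        s=manip.sense(); W=np.eye(4); W[:3,:3]=R.from_quat(s['tool_rot']).as_matrix(); W[:3,3]=s['tcp_pos']
        T=W@np.array(k['tool_from_camera'])
    return f,k['cx'],k['cy'],T
def ray(c,p,z):
    f,cx,cy,T=cam(c); d=T[:3,:3]@np.array([(p[0]-cx)/f,(p[1]-cy)/f,1]); o=T[:3,3]
    return o+d*(z-o[2])/d[2]
def proj(c,P):
    f,cx,cy,T=cam(c); q=T[:3,:3].T@(np.array(P)-T[:3,3]); return q[:2]/q[2]*f+[cx,cy]
E
python3 - <<'E'
from h import *
a=snap('top','top.png'); b=snap('scene','scene.png')
for q,z in [('tray',0),('tray_lip',.009),('lane_mouth',0),('lane_stop',0),('scanner',0),('scan_button_top',.03),('tape',0),('jaw',0),('pot',0)]:
    for c in('top','scene'):
        for r in manip.mark_of(c,q)[:3]:
            print(q,c,round(r['p'],2),np.round(r['position']),np.round(ray(c,r['position'],z),3))
s=manip.sense();print(s['t'],s['tcp_pos'],s['tool_rot'],manip.get_calibration('top')['extrinsics'])
E
```

```text
tray top 0.96 [259. 227.] [ 0.503 -0.027  0.   ]
tray top 0.93 [202. 223.] [0.515 0.152 0.   ]
tray scene 0.93 [260. 221.] [ 0.499 -0.051  0.   ]
tray scene 0.67 [258. 200.] [0.507 0.117 0.   ]
tray_lip top 0.9 [252. 246.] [ 0.445 -0.005  0.009]
tray_lip top 0.59 [190. 212.] [0.55  0.19  0.009]
tray_lip scene 0.85 [272. 192.] [0.56  0.164 0.009]
tray_lip scene 0.63 [242. 213.] [ 0.447 -0.006  0.009]
lane_mouth top 0.7 [254. 196.] [ 0.601 -0.011  0.   ]
lane_mouth top 0.59 [258. 226.] [ 0.507 -0.022  0.   ]
lane_mouth scene 0.88 [292. 214.] [ 0.605 -0.015  0.   ]
lane_mouth scene 0.67 [315. 214.] [ 0.679 -0.025  0.   ]
lane_stop top 0.76 [258. 171.] [ 0.679 -0.025  0.   ]
lane_stop scene 0.77 [318. 216.] [ 0.684 -0.038  0.   ]
scanner top 0.62 [259. 179.] [ 0.655 -0.028  0.   ]
scanner scene 0.68 [308. 214.] [ 0.657 -0.023  0.   ]
scanner scene 0.29 [315. 211.] [0.683 0.003 0.   ]
scan_button_top scene 0.46 [308. 208.] [ 0.653 -0.035  0.03 ]
tape top 0.65 [157. 202.] [0.583 0.293 0.   ]
tape scene 0.4 [273. 176.] [0.584 0.341 0.   ]
jaw top 0.68 [387. 235.] [ 0.474 -0.427  0.   ]
jaw top 0.26 [259. 223.] [ 0.516 -0.027  0.   ]
jaw scene 0.58 [264. 286.] [ 0.48  -0.414  0.   ]
jaw scene 0.54 [316. 215.] [ 0.68  -0.028  0.   ]
pot top 0.6 [388. 200.] [ 0.586 -0.433  0.   ]
pot scene 0.83 [310. 285.] [ 0.588 -0.422  0.   ]
1.0 [ 0.20184683 -0.59147119  0.23130746] [ 9.86516379e-01  1.63662563e-01 -3.16757122e-06 -1.70788116e-05] [[-0.0063417  -0.99766088  0.06806287  0.48311804]
 [-0.99997617  0.00614135 -0.00315246 -0.08857319]
 [ 0.00272709 -0.06808124 -0.99767605  1.55756592]
 [ 0.          0.          0.          1.        ]]
```

View pics/top.png

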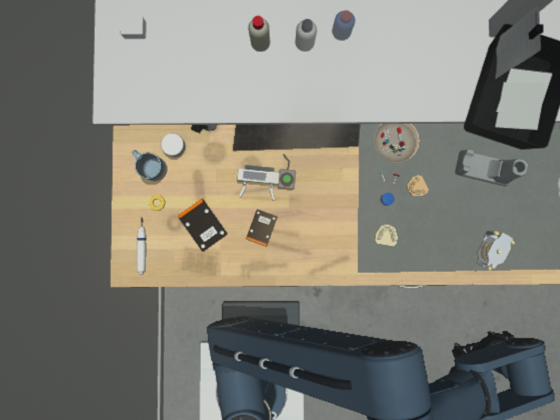

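View pics/scene.png

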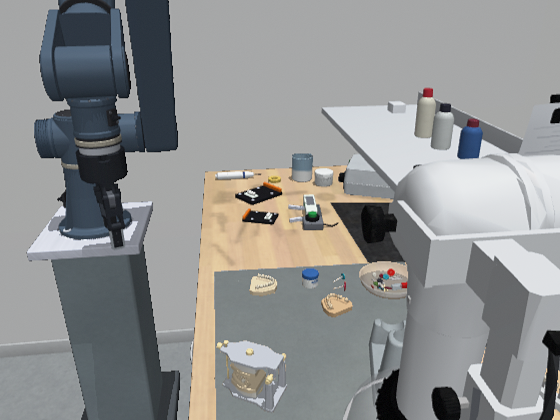

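The top view shows the scanner at about (260,176), its button at (287,179), the small tray at (262,228) with its lip toward the robot, and the larger look-alike tray at (203,225). I'll move the wrist camera above the small tray.

>>> step_arm:
  targets: "40 -35 -10 0;80 -70 -20 3;120 -110 -30 8;160 -150 -40 15;200 -190 -50 22;240 -230 -60 30;280 -270 -70 30;320 -310 -80 30;360 -350 -90 30;400 -390 -100 30;430 -422 -100 30;438 -422 -100 30"
  gripper: 0.4

```text
t: 2.2
tcp_pos: [0.4712, -0.0644, 0.3303]
tool_rot: [0.995, -0.097, 0.0, 0.0]
force: [1.3, -1.2, -0.3]
finger_gap: 0.599
gripper_force: 0.0
```

```bash
cat > look.py <<'E'
from h import *
import sys
s=manip.sense();print(s['t'],s['tcp_pos'],R.from_quat(s['tool_rot']).as_matrix().round(3).tolist(),s['q'],s['finger_gap'])
a=snap('wrist',sys.argv[1])
for q,z in [('tray',0),('tray_lip',.009),('lane_mouth',0),('lane_stop',0),('scanner',0),('scan_button_top',.03)]:
    for r in manip.mark_of('wrist',q)[:2]:
        print(q,round(r['p'],2),np.round(r['position'],1),np.round(ray('wrist',r['position'],z),4))
E
python3 look.py w1.png
```

```text
2.2 [ 0.47115611 -0.06440035  0.33029594] [[0.981, -0.194, 0.001], [-0.194, -0.981, -0.001], [0.001, 0.0, -1.0]] [-3.71331636e-01  2.06064065e-01  1.65888493e+00 -1.72683824e-04
  1.27560659e+00  1.39430919e+00] 0.5994534756630615
tray 0.87 [257.8 155.6] [ 0.5009 -0.0267  0.    ]
tray 0.69 [142.  170.9] [0.5115 0.1582 0.    ]
tray_lip 0.86 [103.  140.3] [0.5657 0.193  0.009 ]
tray_lip 0.83 [257.1 183.3] [ 0.458  -0.0205  0.009 ]
lane_mouth 0.54 [ 40.7 142.8] [0.5802 0.2911 0.    ]
lane_stop 0.95 [225.9  25.5] [ 0.6789 -0.0278  0.    ]
scanner 0.89 [226.9  39.6] [ 0.6617 -0.0259  0.    ]
scanner 0.56 [289.5  25.2] [ 0.662  -0.1148  0.    ]
scan_button_top 0.87 [290.9  26.2] [ 0.6529 -0.1148  0.03  ]
```

View pics/w1.png

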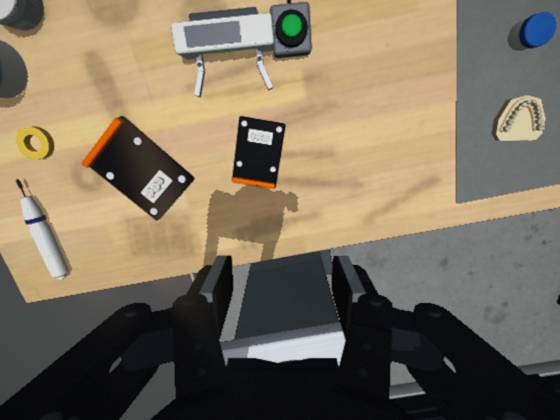

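The wrist view shows the small tray with its top corners at about (239,117), (285,121), (276,187) and (233,182). The rail mouth ends are at (198,95) and (270,89), and the button is at (291,26). Next I'll work out the poses.

```bash
python3 - <<'E'
from h import *
c=[(239,117),(285,121),(276,187),(233,182)]
P=[ray('wrist',p,.01)[:2] for p in c]; print('tray',np.round(P,4),np.mean(P,0), [np.linalg.norm(P[i]-P[(i+1)%4]).round(4) for i in range(4)])
snap('wrist')
for m in manip.masks_of('wrist','tray')[:2]:
    pts=np.argwhere(m['pixels'])[:,::-1].astype(float)
    W=np.array([ray('wrist',p,.01)[:2] for p in pts[::2]])
    (cc,wh,an)=cv2.minAreaRect((W*1000).astype(np.float32)); print(m['p'],m['position'],cc,wh,an)
L=ray('wrist',(198,95),.012)[:2];Rr=ray('wrist',(270,89),.012)[:2]
print('rail ends',L,Rr,np.linalg.norm(L-Rr),(L+Rr)/2)
B=ray('wrist',(291.5,25),.032)[:2]; print('button',B)
a=[(173,53),(273,47)]  # front bottom edge / top front edge of arch
Q=[ray('wrist',p,.0445)[:2] for p in [(173,45),(271,37)]]; print(Q)
im=cv2.imread('pics/w1.png')
cv2.imwrite('pics/w1c.png',cv2.resize(im[0:200,160:320],None,fx=4,fy=3.0,interpolation=cv2.INTER_CUBIC) if 0 else cv2.resize(im[0:150,160:320],None,fx=4,fy=4,interpolation=cv2.INTER_CUBIC))
E
```

```text
tray [[ 0.558  -0.02  ]
 [ 0.5393 -0.0849]
 [ 0.4449 -0.052 ]
 [ 0.4658  0.0121]] [ 0.50198238 -0.03618105] [np.float64(0.0675), np.float64(0.1), np.float64(0.0674), np.float64(0.0976)]Traceback (most recent call last):
  File "<stdin>", line 7, in <module>
  File "h.py", line 17, in ray
    f,cx,cy,T=cam(c); d=T[:3,:3]@np.array([(p[0]-cx)/f,(p[1]-cy)/f,1]); o=T[:3,3]
              ~~~^^^
  File "h.py", line 13, in cam
    s=manip.sense(); W=np.eye(4); W[:3,:3]=R.from_quat(s['tool_rot']).as_matrix(); W[:3,3]=s['tcp_pos']
ValueError: time passes only in moves, steps and waits
```

```bash
sed -i 's/^def cam/import functools\n@functools.cache\ndef cam/' h.py; python3 - <<'E'
from h import *
im=snap('wrist')[:,:,::-1]
for m in manip.masks_of('wrist','tray')[:2]:
    pts=np.argwhere(m['pixels'])[:,::-1].astype(float)
    W=np.array([ray('wrist',p,.01)[:2] for p in pts])
    (cc,wh,an)=cv2.minAreaRect((W*1000).astype(np.float32)); print(m['p'],m['position'],cc,wh,an)
cv2.imwrite('pics/w1c.png',cv2.resize(im[0:150,160:320],None,fx=4,fy=4,interpolation=cv2.INTER_CUBIC))
L=ray('wrist',(198,95),.012)[:2];Rr=ray('wrist',(270,89),.012)[:2]
print('rail ends',L,Rr,np.linalg.norm(L-Rr),(L+Rr)/2)
print('button',ray('wrist',(291.5,25),.032)[:2])
E
```

```text
0.85 [256.5, 151.2] (502.8134765625, -30.96161651611328) (69.16481018066406, 100.21219635009766) 69.58480834960938
0.64 [136.0, 169.7] (513.0880737304688, 155.61239624023438) (144.14556884765625, 105.02445983886719) 35.358726501464844
rail ends [0.59894776 0.02990329] [ 0.58652649 -0.07254891] 0.1032024278796013 [ 0.59273712 -0.02132281]
button [ 0.65398515 -0.1158904 ]
```

View pics/w1c.png

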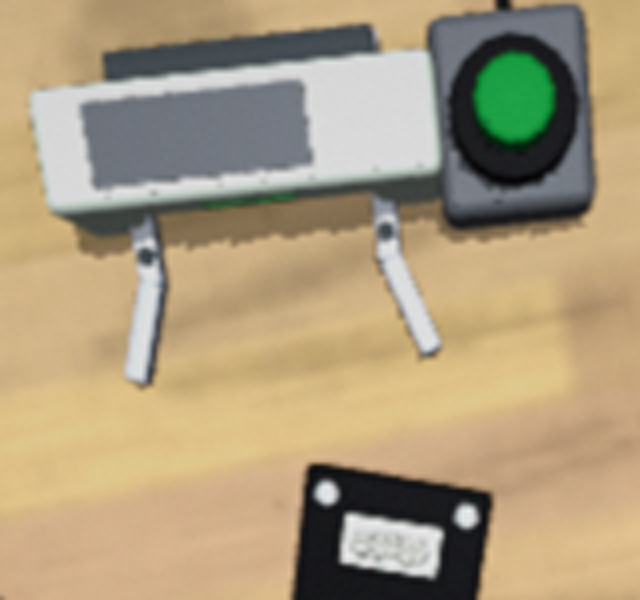

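```bash
python3 - <<'E'
from h import *
from scipy.optimize import least_squares
snap('wrist')
def fit(M,px,x0,dz=0):
    M=np.array(M,float)/1000; px=np.array(px,float)
    def res(v):
        c,s=np.cos(v[2]),np.sin(v[2]); 
        return np.concatenate([proj('wrist',[v[0]+c*m[0]-s*m[1],v[1]+s*m[0]+c*m[1],m[2]])-p for m,p in zip(M,px)])
    r=least_squares(res,x0,loss='soft_l1'); return r.x,res(r.x).reshape(-1,2).round(1).tolist()
cr=lambda l:[(160+a/4,b/4) for a,b in l]
M=[(18,64,44.5),(18,-64,44.5),(-18,-64,44.5),(-18,64,44.5),(32,-62,26),(32,-114,26),(-28,-114,26),(-28,-62,26),(-68,57,12),(-68,-57,12)]
px=cr([(32,92),(435,52),(443,165),(50,210),(428,18),(582,5),(595,205),(448,220),(126,380),(440,348)])
print(fit(M,px,[.655,-.03,-.12]))
T=[(50,35,10),(50,-35,10),(-50,-35,10),(-50,35,10)]
print(fit(T,[(239,117),(285,121),(276,187),(233,182)],[.5,-.03,-.33]))
E
```

```text
(array([ 0.66067799, -0.02432204, -0.11389588]), [[-1.8, -1.9], [-0.0, -1.9], [0.7, 2.5], [-0.8, 0.6], [-0.3, -0.9], [1.9, -1.7], [1.3, 0.6], [-0.9, 0.5], [-0.3, 1.0], [0.6, 1.8]])
(array([ 0.50256955, -0.03614514, -0.32106779]), [[-1.2, -1.7], [0.3, 0.5], [1.3, 0.5], [-0.3, 0.1]])
```

The scanner is at (0.661, -0.024) with yaw -0.114. The tray is at about (0.503, -0.034) with yaw -0.33, so it sits about 27 mm to the right of the lane and turned -12°. I'll push it from its right side with two spread fingers to line it up, then push on the lip.

```bash
cat > go.py <<'E'
from h import *
import sys
s=manip.sense(); M=R.from_quat(s['tool_rot']).as_matrix(); yaw=np.arctan2(M[1,0],M[0,0])
print('t',s['t'],'tcp',np.round(s['tcp_pos'],4),'yaw',round(yaw,4),'q6',round(s['q'][5],2),'tilt',M[2].round(3))
for a in sys.argv[1:]:
    x,y,z,w=map(float,a.split(','))
    d=M.T@(np.array([x,y,z])-s['tcp_pos'])*1000
    print(a,'->',d.round(1),'turn',round(-np.degrees(w-yaw),1))
E
python3 go.py .481,-.100,.06,1.24
```

```text
t 2.8 tcp [ 0.4705 -0.0675  0.3294] yaw -0.197 q6 1.39 tilt [-0. -0. -1.]
.481,-.100,.06,1.24 -> [ 16.7  29.8 269.4] turn -82.3
```

>>> step_arm:
  targets: "3 5 40 -8;6 10 80 -16;9 15 120 -24;12 20 160 -32;15 25 200 -40;17 30 230 -48;17 30 250 -56;17 30 260 -64;17 30 268 -72;17 30 269 -80;17 30 269 -82.3;17 30 269 -82.3"
  gripper: 0.6

```text
t: 4.0
tcp_pos: [0.4819, -0.0999, 0.0603]
tool_rot: [0.814, 0.581, 0.0, 0.0]
force: [0.6, -0.0, 0.5]
finger_gap: 0.397
gripper_force: 0.0
```

```bash
python3 go.py .481,-.100,.001,1.24 .4878,-.0775,.001,1.24 .5015,-.0524,.001,1.457; python3 -c "
from h import *
snap('wrist','w2.png')"
```

```text
t 4.0 tcp [ 0.4819 -0.0999  0.0603] yaw 1.2403 q6 -0.1 tilt [-0.  0. -1.]
.481,-.100,.001,1.24 -> [-0.4 -0.8 59.3] turn 0.0
.4878,-.0775,.001,1.24 -> [23.1 -1.7 59.3] turn 0.0
.5015,-.0524,.001,1.457 -> [51.3  3.1 59.3] turn -12.4
```

View pics/w2.png

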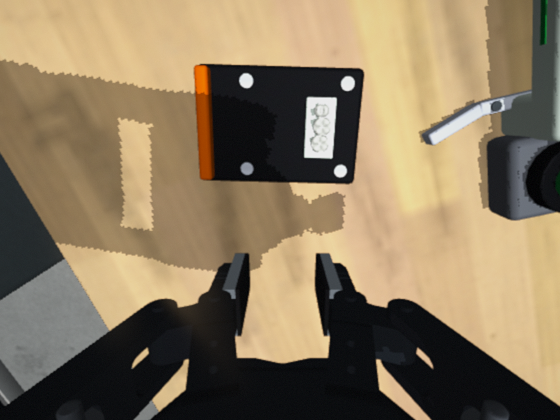

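The tray is in close view, with its front corners at (363,70) and (354,183) and its back corners at (202,180) and (197,66).

```bash
cat >> h.py <<'E'
from scipy.optimize import least_squares
def fit(M,px,x0):
    M=np.array(M,float)/1000; px=np.array(px,float)
    def res(v):
        c,s=np.cos(v[2]),np.sin(v[2])
        return np.concatenate([proj('wrist',[v[0]+c*m[0]-s*m[1],v[1]+s*m[0]+c*m[1],m[2]])-p for m,p in zip(M,px)])
    r=least_squares(res,x0,loss='soft_l1'); return r.x.round(4),res(r.x).reshape(-1,2).round(1).tolist()
T=[(50,35,10),(50,-35,10),(-47,-33,18),(-47,33,18)]
E
python3 - <<'E'
from h import *
print(fit(T,[(363,70),(354,183),(212,180),(208,66)],[.5,-.03,-.33]))
print(fit([(-68,57,12),(-68,-57,12),(-68,-55,12),(-36,-38,12)][1:2]+[(-36,-40,12),(-28,-62,26),(-28,-114,26)],[(428,145),(497,104),(490,137),(488,208)],[.66,-.024,-.11]))
E
```

```text
(array([ 0.5075, -0.0346, -0.3625]), [[10.8, -0.6], [6.9, 3.5], [-2.7, 1.4], [-3.4, -0.8]])
(array([ 0.6718, -0.0331, -0.337 ]), [[-0.5, -13.4], [-11.6, -1.5], [17.2, 5.0], [0.4, 19.2]])
```

```bash
python3 - <<'E'
from h import *
px=[(363,70),(354,183),(202,181),(195,65)]
print(fit([(50,35,10),(50,-35,10),(-49,-33,18),(-49,33,18)],px,[.5,-.03,-.33]))
print(fit([(50,35,10),(50,-35,10),(-50,-35,10),(-50,35,10)],px,[.5,-.03,-.33]))
E
```

```text
(array([ 0.5039, -0.0332, -0.3609]), [[4.1, -1.0], [1.0, 3.2], [-2.1, 0.2], [-1.1, 0.0]])
(array([ 0.5031, -0.0332, -0.3534]), [[2.4, -1.4], [0.3, 2.9], [-0.9, 1.6], [-0.8, -0.5]])
```

>>> step_arm:
  targets: "0 -1 30 1.4;0 -1 50 1.4;0 -1 56 1.4;0 -1 59 1.4;0 -1 59 1.4;8 -1 59 1.4;14 -2 59 1.4;18 -2 59 1.4;22 -2 59 1.4;24 -2 59 1.4"

```text
t: 5.05
tcp_pos: [0.4879, -0.0754, 0.0018]
tool_rot: [0.82, 0.572, 0.0, 0.0]
force: [-0.7, -0.4, -0.2]
finger_gap: 0.404
gripper_force: 0.4
```

>>> step_arm:
  targets: "3 0.5 0 -1.5;6 1 0 -3;9 1.5 0 -4.5;12 2 0 -6;15 2.5 0 -7.5;18 3 0 -9;21 3.7 0 -10.5;24 4.3 0 -12.2;26.3 4.8 0 -13.8;26.3 4.8 0 -13.8"

```text
t: 6.05
tcp_pos: [0.5013, -0.0525, 0.0015]
tool_rot: [0.745, 0.667, 0.0, -0.0]
force: [-0.5, 0.2, -0.5]
finger_gap: 0.399
gripper_force: 0.0
```

>>> step_arm:
  targets: "-10 0 0 0;-30 0 0 0;-60 0 -10 0;-75 0 -60 0;-80 -15 -110 8;-80 -30 -150 16;-80 -30 -190 24;-80 -30 -210 32;-80 -30 -210 40;-80 -30 -210 48;-80 -30 -210 56"

```text
t: 7.15
tcp_pos: [0.4619, -0.1296, 0.2119]
tool_rot: [0.972, 0.235, 0.0, 0.0]
force: [-1.2, -0.3, 0.8]
finger_gap: 0.402
gripper_force: 0.0
```

```bash
python3 look.py w3.png; python3 go.py .41,0,.1,-.114
```

```text
7.15 [ 0.4619292  -0.12955821  0.21189099] [[0.89, 0.457, 0.0], [0.457, -0.89, -0.0], [0.0, 0.0, -1.0]] [-5.06889407e-01  3.61628267e-01  1.81008460e+00 -7.84310681e-05
  9.69411738e-01  5.89849415e-01] 0.40234026788440264
tray 0.83 [203.8 103.6] [ 0.5027 -0.0098  0.    ]
tray 0.82 [63.8 16.5] [0.5141 0.1508 0.    ]
tray_lip 0.77 [177.4 137. ] [4.574e-01 4.000e-04 9.000e-03]
t 7.5 tcp [ 0.4623 -0.1291  0.2114] yaw 0.4819 q6 0.58 tilt [-0. -0. -1.]
.41,0,.1,-.114 -> [  13.6 -138.6  111.4] turn 34.1
```

View pics/w3.png

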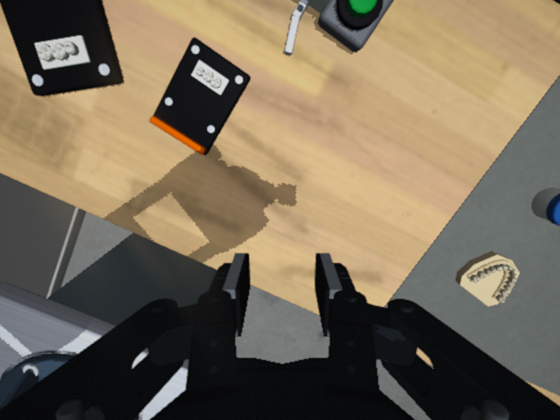

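The tray is now at about (200,97), roughly square to the lane. I'll go behind the lip with the lane's yaw and look again.

>>> step_arm:
  targets: "3 -35 0 8;6 -70 0 16;10 -105 20 24;14 -139 50 32;14 -139 80 34;14 -139 80 34;14 -139 80 34;14 -139 80 34"

```text
t: 8.3
tcp_pos: [0.4121, -0.0001, 0.1325]
tool_rot: [0.998, -0.056, 0.001, 0.0]
force: [1.0, 0.5, -0.3]
finger_gap: 0.397
gripper_force: 0.0
```

```bash
python3 look.py w4.png; python3 go.py .41,0,.1,-.114
```

```text
8.3 [ 4.12145474e-01 -8.38195317e-05  1.32547127e-01] [[0.994, -0.112, 0.003], [-0.112, -0.994, -0.001], [0.003, 0.0, -1.0]] [-2.72878519e-01  4.30832100e-01  2.04959801e+00 -3.10417084e-05
  6.58153065e-01  1.41060839e+00] 0.39722598863369873
tray 0.88 [ 94.2 111. ] [0.5121 0.1534 0.    ]
tray 0.8 [274.6  96.2] [ 0.5063 -0.0037  0.    ]
tray_lip 0.7 [276.3 157.3] [0.4556 0.0007 0.009 ]
tray_lip 0.6 [15.5 43.8] [0.5674 0.1951 0.009 ]
t 8.65 tcp [0.4109 0.0005 0.132 ] yaw -0.1131 q6 1.41 tilt [ 0.001  0.    -1.   ]
.41,0,.1,-.114 -> [-0.9  0.6 32. ] turn 0.1
```

View pics/w4.png

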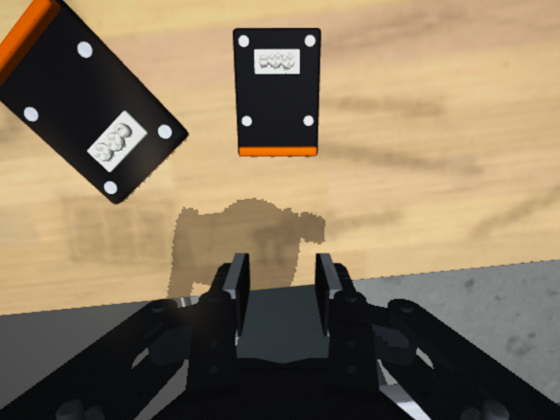

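The tray is now square to the tool, centred near column 278, with its lip edge at row 155. I'll check the lateral offset by ray, then push.

```bash
python3 - <<'E'
from h import *
snap('wrist')
v,r=fit([(50,35,10),(50,-35,10),(-49,-33,18),(-49,33,18)],[(234,29),(321,29),(318,149),(238,149)],[.506,-.004,-.114]); print(v,r)
v,r=fit([(50,35,10),(50,-35,10),(-50,-35,0),(-50,35,0)],[(234,29),(321,29),(318,156),(239,156)],[.506,-.004,-.114]); print(v,r)
d=v[:2]-[.6607,-.0243]; c,s=np.cos(-.114),np.sin(-.114); print(c*d[0]+s*d[1],-s*d[0]+c*d[1])
E
```

```text
[ 0.5033 -0.0057 -0.1127] [[-1.7, -1.3], [1.8, -1.4], [-1.0, 9.0], [0.9, 9.0]]
[ 0.5029 -0.0058 -0.1121] [[-1.6, -0.6], [1.9, -0.7], [-0.8, 1.0], [0.7, 1.1]]
-0.15888016048378106 0.00042965643012480084
```

>>> step_arm:
  targets: "-1 0 40 0;-1 0 80 0;-1 0 115 0;-1 0 128 0;-1 0 131 0;-1 0 131 0;10 0 131 0;20 0 131 0;27 0 131 0;33 0 131 0;38 0 131 0;42 0 131 0"

```text
t: 9.9
tcp_pos: [0.4524, -0.0039, 0.0006]
tool_rot: [0.998, -0.056, -0.0, -0.0]
force: [-0.1, -0.1, 0.2]
finger_gap: 0.399
gripper_force: 0.4
```

>>> step_arm:
  targets: "4 0 0 0;8 0 0 0;12 0 0 0;16 0 0 0;20 0 0 0;24 0 0 0;28 0 0 0;32 0 0 0;36 0 0 0;40 0 0 0;40 0 0 0"

```text
t: 11.0
tcp_pos: [0.4932, -0.0087, 0.0006]
tool_rot: [0.998, -0.056, 0.001, 0.0]
force: [0.3, -0.9, 0.1]
finger_gap: 0.397
gripper_force: 0.0
```

```bash
python3 look.py w5.png
```

```text
11.0 [ 0.49319355 -0.00871284  0.00057643] [[0.994, -0.113, 0.002], [-0.113, -0.994, -0.0], [0.002, 0.0, -1.0]] [-2.44654257e-01  7.64336796e-01  1.91350754e+00  6.35381834e-05
  4.61971969e-01  1.43889232e+00] 0.3968489474800872
tray 0.94 [274.1 149.2] [ 0.5545 -0.0112  0.    ]
tray_lip 0.75 [274.5 253.6] [ 0.5056 -0.0056  0.009 ]
```

View pics/w5.png

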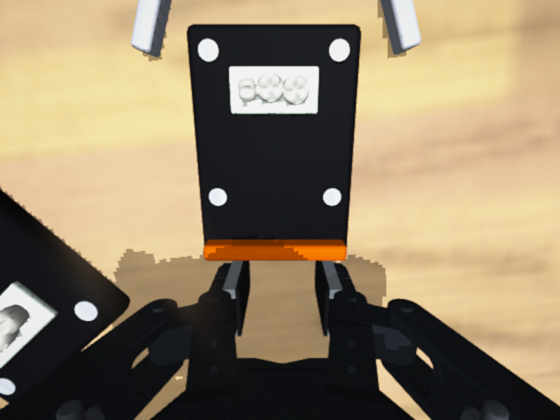

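The tray's front is entering the mouth and is centred between the rail ends (tray middle at column 274, rails' middle at 277). I'll keep pushing straight.

>>> step_arm:
  targets: "5 0 0 0;10 0 0 0;15 0 0 0;20 0 0 0;25 0 0 0;30 0 0 0;35 0 0 0;40 0 0 0;45 0 0 0;50 0 0 0;55 0 0 0;60 0 0 0"

```text
t: 12.55
tcp_pos: [0.552, -0.0153, 0.0005]
tool_rot: [0.998, -0.056, -0.0, -0.0]
force: [-1.0, 0.0, 0.0]
finger_gap: 0.404
gripper_force: 0.3
```

>>> step_arm:
  targets: "2 0 0 0;4 0 0 0;6 0 0 0;8 0 0 0;10 0 0 0;12 0 0 0;12 0 0 0"

```text
t: 13.25
tcp_pos: [0.5642, -0.0167, 0.0006]
tool_rot: [0.998, -0.056, 0.001, 0.0]
force: [-1.3, 0.2, 0.1]
finger_gap: 0.401
gripper_force: 0.0
```

```bash
python3 look.py w6.png
```

```text
13.25 [ 5.64209501e-01 -1.67209707e-02  5.62405127e-04] [[0.994, -0.113, 0.001], [-0.113, -0.994, -0.0], [0.001, 0.0, -1.0]] [-2.27562071e-01  8.00589530e-01  1.73048596e+00 -1.45383478e-05
  6.09441667e-01  1.45599807e+00] 0.40067909976999205
tray 0.87 [ 13.6 376.8] [0.5103 0.1523 0.    ]
tray 0.78 [272.6 149.6] [ 0.626  -0.0185  0.    ]
tray_lip 0.95 [274.9 254. ] [ 0.577  -0.0139  0.009 ]
lane_mouth 0.26 [273.4  66.4] [ 0.6612 -0.0232  0.    ]
scanner 0.59 [274.8  66.1] [ 0.6612 -0.0238  0.    ]
```

View pics/w6.png

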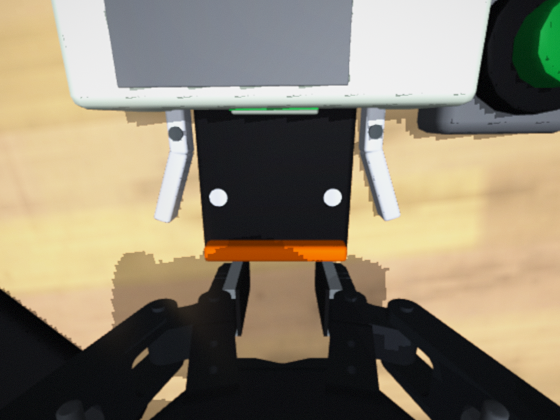

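The tray is under the arch and straight between the rails, with about 7 mm left. I'll creep to the stop, watching the force.

>>> step_arm:
  targets: "1 0 0 0;2 0 0 0;3 0 0 0;4 0 0 0;5 0 0 0;5 0 0 0"

```text
t: 14.2
tcp_pos: [0.5689, -0.0172, 0.0005]
tool_rot: [0.998, -0.056, 0.0, 0.0]
force: [0.8, 0.2, -0.6]
finger_gap: 0.403
gripper_force: 0.1
```

>>> step_arm:
  targets: "0.7 0 0 0;1.4 0 0 0;2 0 0 0;2 0 0 0"

```text
t: 14.6
tcp_pos: [0.5707, -0.0174, 0.0005]
tool_rot: [0.998, -0.056, 0.0, 0.0]
force: [-0.0, 0.1, -0.3]
finger_gap: 0.402
gripper_force: 0.2
```

>>> step_arm:
  targets: "0.7 0 0 0;1.4 0 0 0;2 0 0 0;2 0 0 0"

```text
t: 15.0
tcp_pos: [0.5716, -0.0174, 0.0004]
tool_rot: [0.998, -0.056, -0.001, -0.0]
force: [-3.0, -0.5, 1.2]
finger_gap: 0.395
gripper_force: 1.3
```

>>> step_arm:
  targets: "0.5 0 0 0;1 0 0 0;1.5 0 0 0;1.5 0 0 0"

```text
t: 15.4
tcp_pos: [0.5718, -0.0174, 0.0002]
tool_rot: [0.998, -0.056, -0.002, -0.0]
force: [-6.6, 0.3, 2.7]
finger_gap: 0.401
gripper_force: 2.8
```

Motion has stopped at x = 0.572 (about 0.571 was expected) and the force is rising, so it is against the stop. One firmer push, then I'll back off.

>>> step_arm:
  targets: "1 0 0 0;2 0 0 0;2.5 0 0 0;2.5 0 0 0"

```text
t: 15.8
tcp_pos: [0.5719, -0.0171, -0.0002]
tool_rot: [0.998, -0.056, -0.005, -0.001]
force: [-8.3, -0.9, 4.5]
finger_gap: 0.395
gripper_force: 4.3
```

>>> step_arm:
  targets: "-3 0 0 0;-15 0 0 0;-30 0 -10 0;-30 0 -50 0;-25 0 -90 0;-15 10 -120 0;0 30 -120 0;15 60 -120 0;20 60 -120 0;20 60 -120 0;20 60 -120 0"
  gripper: 1

```text
t: 16.9
tcp_pos: [0.5896, -0.0794, 0.1203]
tool_rot: [0.998, -0.056, 0.0, -0.0]
force: [-1.1, 0.6, 0.7]
finger_gap: -0.002
gripper_force: 0.0
```

```bash
python3 look.py w7.png; python3 go.py .654,-.116,.06,-.114
```

```text
16.9 [ 0.58957981 -0.07935012  0.12029376] [[0.994, -0.112, 0.0], [-0.112, -0.994, 0.0], [0.0, -0.0, -1.0]] [-3.21655094e-01  6.31383286e-01  1.60591787e+00  4.61339485e-04
  9.04210424e-01  1.36149941e+00] -0.0015266648280854989
tray 0.63 [ 63.8 301. ] [0.514  0.1518 0.    ]
tray 0.61 [212.1 167.2] [ 0.6305 -0.0212  0.    ]
tray_lip 0.81 [210.8 220.4] [ 0.585  -0.0137  0.009 ]
lane_stop 0.6 [208.3 101.8] [ 0.6839 -0.0278  0.    ]
scanner 0.76 [209.6 131.6] [ 0.6604 -0.0245  0.    ]
scanner 0.6 [319.2 135. ] [ 0.6473 -0.1162  0.    ]
scan_button_top 0.73 [317.5 135.6] [ 0.649  -0.1116  0.03  ]
t 17.25 tcp [ 0.5894 -0.0794  0.1205] yaw -0.1121 q6 1.36 tilt [-0. -0. -1.]
.654,-.116,.06,-.114 -> [68.3 29.2 60.4] turn 0.1
```

View pics/w7.png

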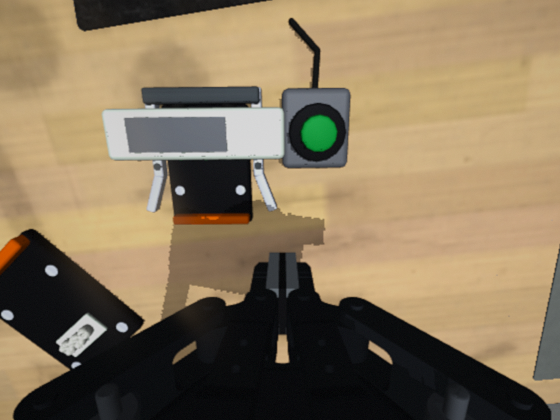

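The tray is home: the lip is about 76 mm before the arch's middle (77 expected), and the stop bar sits right behind the arch. The button is at (320,132).

```bash
python3 - <<'E'
from h import *
im=snap('wrist'); h=cv2.cvtColor(im,cv2.COLOR_RGB2HSV)
m=cv2.inRange(h,(50,120,60),(75,255,255)); n,l,st,c=cv2.connectedComponentsWithStats(m)
i=1+st[1:,4].argmax(); print(st[i],c[i])
for z in (.026,.032,.038):
    a=ray('wrist',c[i],z); b=ray('wrist',c[i]+[st[i][2]/2,0],z); print(z,a,2*np.linalg.norm(a-b))
E
python3 go.py .652,-.113,.05,-.114
```

```text
[ 301  114   36   37 1048] [318.5620229  132.39694656]
0.026 [ 0.65144852 -0.11373116  0.026     ] 0.027428447758265855
0.032 [ 0.65179732 -0.11306737  0.032     ] 0.026734493897574072
0.038 [ 0.65214611 -0.11240358  0.038     ] 0.02604054003688237
t 17.3 tcp [ 0.5895 -0.0795  0.1205] yaw -0.1123 q6 1.36 tilt [-0. -0. -1.]
.652,-.113,.05,-.114 -> [65.8 26.3 70.5] turn 0.1
```

>>> step_arm:
  targets: "35 13 0 0;66 26 30 0;66 26 60 0;66 26 70 0;66 26 70 0;66 26 74 0;66 26 77 0;66 26 80 0;66 26 80 0"

```text
t: 18.2
tcp_pos: [0.6525, -0.1129, 0.0421]
tool_rot: [0.998, -0.056, 0.001, 0.0]
force: [-1.6, 1.5, 5.7]
finger_gap: -0.001
gripper_force: 2.5
```

>>> step_arm:
  targets: "0 0 1 0;0 0 2 0;0 0 3 0;0 0 4 0;0 0 5 0;0 0 5 0"

```text
t: 18.8
tcp_pos: [0.6526, -0.113, 0.0417]
tool_rot: [0.998, -0.056, 0.001, 0.0]
force: [-9.1, 3.5, 27.5]
finger_gap: 0.001
gripper_force: 14.0
```

>>> step_arm:
  targets: "0 0 1 0;0 0 -3 0;0 0 -5 0;0 0 -5 0"

```text
t: 19.2
tcp_pos: [0.6525, -0.113, 0.0422]
tool_rot: [0.998, -0.056, 0.001, 0.0]
force: [-1.1, 0.7, 5.0]
finger_gap: 0.002
gripper_force: 2.4
```

>>> step_arm:
  targets: "0 0 -3 0;0 0 -3 0"

```text
t: 19.4
tcp_pos: [0.6526, -0.113, 0.0439]
tool_rot: [0.998, -0.056, 0.0, -0.0]
force: [-1.6, 1.5, 3.9]
finger_gap: 0.001
gripper_force: 1.9
```

>>> step_arm:
  targets: "0 0 -5 0;0 0 -10 0;0 0 -10 0"

```text
t: 19.7
tcp_pos: [0.6527, -0.1135, 0.0537]
tool_rot: [0.998, -0.056, 0.0, 0.0]
force: [-0.5, 0.3, 0.9]
finger_gap: 0.001
gripper_force: 0.0
```

```bash
python3 go.py; python3 - <<'E'
from h import *
im=snap('wrist')
a=im[:,:,::-1]; s=snap('scene')[:,:,::-1]
cv2.imwrite('pics/w8.png',np.hstack([cv2.resize(a[0:300,130:430],(400,400)),cv2.resize(s[180:250,270:340],(400,400),interpolation=cv2.INTER_CUBIC)]))
E
```

```text
t 19.7 tcp [ 0.6527 -0.1135  0.0537] yaw -0.1127 q6 1.34 tilt [ 0.001  0.    -1.   ]
```

View pics/w8.png

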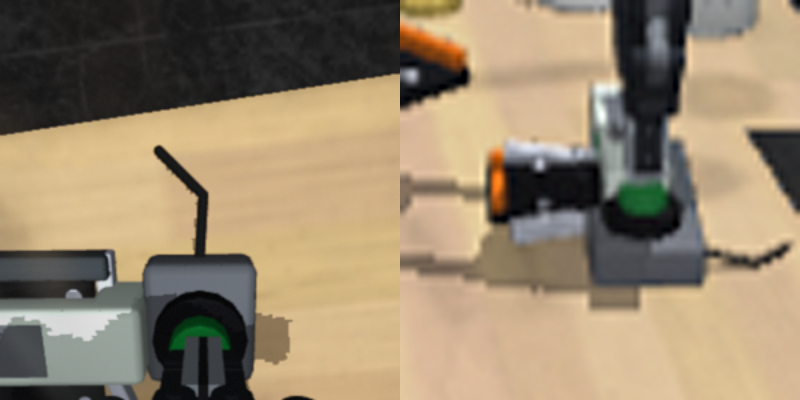

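The force rose like a spring to about 5 N at z = 0.042, then hit a hard stop (27 N at 0.0417) and fell off again on release. So the button went fully down and came back up. I'll move clear, check the tray, and hand in.

>>> step_arm:
  targets: "0 0 -40 0;-30 0 -70 0;-62 -30 -70 0;-62 -30 -70 0;-62 -30 -70 0;-62 -30 -70 0"

```text
t: 20.4
tcp_pos: [0.595, -0.0769, 0.1233]
tool_rot: [0.998, -0.056, 0.001, 0.0]
force: [0.4, -0.5, 0.2]
finger_gap: -0.002
gripper_force: 0.0
```

```bash
python3 look.py w9.png; python3 - <<'E'
import cv2,numpy as np
from h import *
a=cv2.imread('pics/w7.png');b=cv2.imread('pics/w9.png')
snap('wrist'); 
for c in ['top']:
    snap(c)
    for q in('tape','jaw','pot'):
        for r in manip.mark_of(c,q)[:1]: print(q,np.round(r['position']))
cv2.imwrite('pics/w9c.png',np.hstack([a[80:240,90:360],b[80:240,90:360]]))
E
```

```text
20.4 [ 0.59496034 -0.07693069  0.12333078] [[0.994, -0.113, 0.001], [-0.113, -0.994, -0.001], [0.001, 0.0, -1.0]] [-3.14582480e-01  6.32050965e-01  1.59160720e+00 -2.67768787e-04
  9.16784707e-01  1.36914264e+00] -0.0015028236498036607
tray 0.73 [ 67.  303.5] [0.5158 0.1536 0.    ]
tray 0.71 [213.2 171.1] [ 0.6328 -0.0192  0.    ]
tray_lip 0.62 [217.7 226.6] [ 0.5837 -0.0164  0.009 ]
lane_stop 0.68 [212.6 111.1] [ 0.6826 -0.0279  0.    ]
scanner 0.57 [212.  136.4] [ 0.6624 -0.0236  0.    ]
scan_button_top 0.88 [322.2 137.6] [ 0.6529 -0.1138  0.03  ]
tape [158. 201.]
jaw [388. 236.]
pot [384. 197.]
```

View pics/w9c.png

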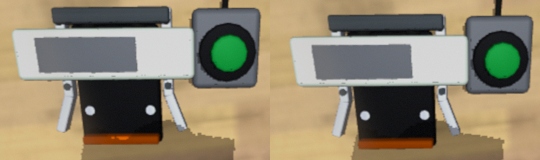

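The tray is unchanged in the lane (its centre is 50 mm before the stop), the button is up, and the other things haven't moved.

```bash
python3 -c "
from station import manip
print(manip.sign_off())"
```

```text
the job is handed in; nothing more can be done
None
```

The tray is fully home against the stop; after that the green button was pressed to its hard stop and let go (judged by force), the tape roll, jaw models and pot stayed where they were, and the job is handed in at about 20.5 s.

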